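# Take the flat battery pack out of the gas monitor

## Robot

A 6-joint arm with a two-finger parallel gripper is mounted at the origin on a cart in front of the work surface, level with it; the furniture and walls round the work are solid. World frame = base frame: x ahead of the robot, y to its left, z up, the work surface at z = 0. Lengths are in mm, angles in rad, forces in N, time in s.
With the tool pointing down it reaches from about 325 to 875 mm from the base axis. Payload 4.4 kg.
Tool frame: the origin (TCP) lies on the centre line of the jaws, within the pads' length; the fingertips stand ahead of it and the grasp point (between the pads) lies 6 mm ahead of it (ctrl.tcp_to_tips is the z of the fingertips in the tool frame, in mm); z points along the fingers, y is the direction in which the jaws open and shut (so a half turn about z gives the same grasp; the last joint's range is limited). The gripper opens to 85 mm and grips with 20 to 120 N. Pads are 22 mm wide; open, the fingers measure 114 mm over their backs; the gripper's body (76 mm by 85 mm) begins 54 mm behind the grasp point. The pads swing forward as they close: fully open they stand 13 mm farther back than shut.
Start: joints at [1.016, 0.207, 1.542, -0, 1.393, -0.15], TCP at [226.465, 528.527, 256.282] pointing down, gripper open.
Joint ranges: [-2.73, 2.73], [-0.86, 2.22], [0.23, 2.46], [-1.11, 4.25], [0.08, 2.63], [-2.82, 2.82]. Speed limits (rad/s): [2.79, 2.79, 3.14, 3.14, 3.14, 3.14].

## Interface

Orientations are given as a 3x3 rotation matrix whose columns are the frame's x, y, z axes.
In Python, from plant import ctrl, sensors, optics gives the robot as it stands. Calls block until the motion is done:
- ctrl.move_ptp(position, orientation): joint-space move of the TCP to a pose.
- ctrl.move_l(position, rot=None, vel=150, threshold=None): straight line of the TCP; rot=None keeps the orientation; vel is the mean speed in mm/s. With threshold (N) it stops when the force on the tool has changed by that much, and returns True; else False.
- ctrl.set_joints(angles): joint-space move.
- ctrl.gripper_to(opening, force=None): finger opening in mm; force is the grip in N (None keeps the last); returns when the fingers have stopped.
- ctrl.hold(seconds).
- ctrl.solve_ik(position, orientation): joint angles nearest the present ones, or None.
- sensors.read_state(): the state.
- optics.grab_frame(name): name is "side" or "top" or "wrist"; returns (picture, depth): 420x560x3 uint8, red, green, blue; 420x560 float32, mm along the optical axis (not along the pixel's ray), 0 where there is no reading.
- optics.camera_params(name): a dict with "mtx" (3x3 intrinsics, pixels), "R" (3x3) and "t" (3): a world point X has camera coordinates R X + t; the wrist camera has in their place "T_tool_cam" (4x4, takes a point from camera to tool coordinates, whose origin is the TCP and whose axes are the flange's). Camera axes: x right, y down, z forward; pixel columns grow to the right and rows downward; lengths in mm; the calibration is good to about 2 mm. A picture is of the moment at which its call begins: read the wrist's pose just before it. camera_params takes no time and is no camera call.
A pose or a line that the arm cannot do raises ctrl.MotionError and nothing moves.
- ctrl.finish_job(): hands the job in, once; it reports no verdict.
The state is a dict: "t": time; "q": joint angles; "qvel": joint speeds; "tau": joint torques, N m; "eef_pos": TCP position; "eef_rot": TCP orientation; "force": force on the tool from outside, world axes, zero at the start; "wrist_torque": the same for the moment, N m; "grip_width": finger opening in mm.
Only numpy, scipy, OpenCV 4.12 (cv2) and the standard library are available. Lean on these libraries where they do the work, as an engineer would, in place of code of your own. Each camera call takes 0.05 s, during which the arm holds its last target.

## Task

The gas monitor lies on its face with its battery cover uppermost: press the orange release tab down and, while it is down, slide the cover along its rails, the way its moulded arrows point, until it is fully open. Then lift the battery pack out by its red grip and set it down gently, upright, on the bench top, clear of the monitor. Leave the cover open and do not disturb the jar, the goggles or the pliers.

Things in the scene. Friction and masses are not known exactly. Their poses are not given: they have to be found in the camera images.
- monitor: Portable gas monitor, grey, rubber corners, 232 x 140 mm plus a wire carrying bail at the +x end (to x 145 mm, z 48), 74 mm high at the corners, 69 at the rails, lying face down; heavy, fixed. Origin: on the bench under the middle; x = along the rails, the way the cover opens; z up. Battery bay: x -102 to -23 mm, open for 100 mm between the rail lips (y -50 to +50, tops at z 69), floor at z 10.
- monitor_cover (a joint): Grey battery cover, 120 x 106 mm, top at z 65 mm, sliding along monitor x: 0 = shut and latched, 0.082 m = fully open at its stop. Slides stiffly (about 2 N), stays where left. A fingertip that holds the tab down and moves along x bears on the thumb ledge and takes the cover along. From 0.079 m on, the released tab springs up into a second notch and holds the cover open.
- monitor_tab (a joint): Travel of the orange release tab, m: 0 = up, 0.007 = fully down; spring 3 N at first, 8 N fully down. Up, its teeth lock the shut cover; the cover is free while the tab is more than about 4.5 mm down. Once the cover has moved some 12 mm the teeth run under the deck: the tab then stays down by itself until fully open.
- tab_top (a point): Centre of the top face of the orange tab, 38 mm along the rails x 44 mm across, riding on the cover; at monitor x -11 mm, z 73 mm when shut and up, 8 mm above the cover. Axes as the monitor's.
- ledge (a point): Middle of the near face (towards the tab) of the grey thumb ledge on the cover: 48 mm wide across the rails, 8 mm thick, top at z 83 mm, 10 mm above this point; 20 mm ahead of tab_top along x.
- pack_mid (a point): Battery pack at half height: black block 62 (x) x 64 (y) x 22 mm high, red grip rib on top 40 long (x), 14 thick (y), 26 mm high; 48 mm over all, about 0.35 kg. Point 24 mm above its underside; axes at the start as the monitor's. Stands loose in the bay, 3 mm play, middle near monitor x -61 mm, underside 10 mm above the bench.
- pack_grip (a point): Middle of the red grip rib of the pack, 12 mm above the black block, 12 mm below the rib's top. Pinch the rib across its 14 mm thickness (y). With the cover open there is 43 mm free on either side of the rib for a finger.
- pack: The same battery pack; origin at the centre of its underside, z up when upright.
- brown_jar_mid (a point): Brown glass jar with a metal lid, 55 mm across, 87 mm tall, upright, loose; point at half height. Bystander.
- goggles_mid (a point): Splash goggles, 86 x 153 mm (long along their y), 56 mm high, loose; point at half height. Bystander.
- pliers_mid (a point): Slip-joint pliers with orange handles, lying flat, 46 x 153 mm (long along their y), 12 mm high, loose. Bystander.

How it is judged (in metres and radians):
On the way:
1. the tab pressed and the cover slid fully open (74 mm or more) (value of joint monitor_cover above 0.074 m), for 0.2 s.
At the end, for the whole second after the job is handed in: the cover is still open by 74 mm or more, and the pack stands upright (within 0.15 rad) and at rest on the bench top, its mid-height point 18 to 30 mm above the bench, not touching the monitor (value of joint monitor_cover above 0.074 m and height (world z) of pack_mid between 0.018 and 0.03 m and angle between pack's own z axis and vertical below 0.15 rad and linear speed of pack below 0.02 m/s and contact force between pack and monitor below 0.3 N).
It fails at once if the pack is dropped: it falls free faster than 0.7 m/s (some 25 mm) (linear speed of pack above 0.7 m/s and contact force between pack and the fingers below 0.1 N).
It fails at once if the jar moved by more than 30 mm (distance of brown_jar_mid from where it was at the start of the episode above 0.03 m).
It fails at once if the goggles moved by more than 30 mm (distance of goggles_mid from where it was at the start of the episode above 0.03 m).
It fails at once if the pliers moved by more than 30 mm (distance of pliers_mid from where it was at the start of the episode above 0.03 m).
It fails at once if the jar tipped (angle between brown_jar_mid's own z axis and vertical above 0.5 rad).
It also fails if it takes over 54 s, if anything falls off the work surface, if the arm or the gripper's body presses on something with over 40 N, if the wrist force passes 120 N, or if a joint passes its speed limit or range.

## Working session

There is one attempt and no reset: what is moved stays moved. The work goes in short steps, each a Python script; the robot and the scene stay as the last script left them, time stands still between calls to the robot, and variables do not carry over. Pictures are saved under pics/ and viewed, and the job is handed in when it is done.

```bash
ls; mkdir -p pics; python3 - <<'E'
from plant import ctrl,sensors,optics
import cv2,numpy as np
print(sensors.read_state()['t'],ctrl.tcp_to_tips)
for n in ("side","top"):
    im,d=optics.grab_frame(n); cv2.imwrite(f"pics/{n}0.png",im[:,:,::-1]); np.save(f"pics/{n}0.npy",d); np.save(f"pics/{n}0im.npy",im)
    p=optics.camera_params(n); print(n,p)
E
```

```text
pics
0.0 25.0
side {'mtx': array([[471.86374989,   0.        , 285.53177129],
       [  0.        , 471.86374989, 202.8369629 ],
       [  0.        ,   0.        ,   1.        ]]), 'R': array([[ 0.95851294, -0.28502838,  0.00342998],
       [-0.12889886, -0.44413954, -0.88663699],
       [ 0.2542401 ,  0.84941091, -0.46245333]]), 't': array([-550.96802643,  180.60554443, 1058.60405527])}
top {'mtx': array([[397.90129631,   0.        , 280.3212979 ],
       [  0.        , 397.90129631, 203.88614707],
       [  0.        ,   0.        ,   1.        ]]), 'R': array([[-2.53781997e-02, -9.99677688e-01,  6.84094692e-04],
       [-9.96326867e-01,  2.52371382e-02, -8.18282405e-02],
       [ 8.17846017e-02, -2.75823535e-03, -9.96646212e-01]]), 't': array([  82.11684524,  586.95768682, 1072.64707013])}
```

View pics/top0.png

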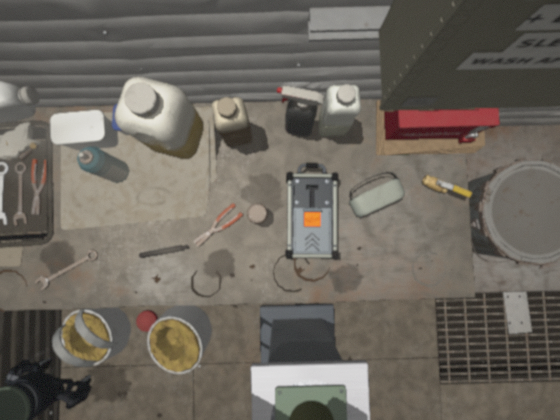

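View pics/side0.png

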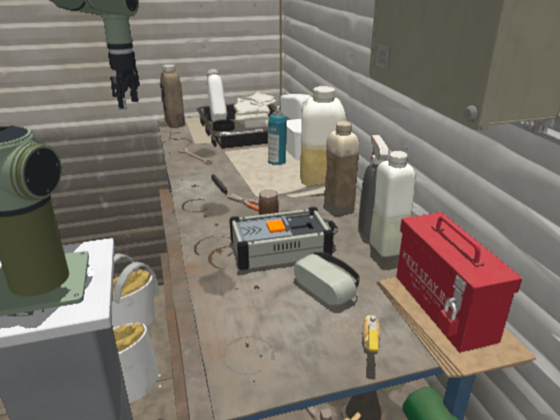

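The top view shows the monitor around (313,215), with the bail at the top (row 168), the orange tab at about (313,219), the chevrons at (312,242) pointing up towards +x, the jar at (258,214), the pliers at (218,225) and the goggles at (376,195). Next I'll localise these in numbers.

```bash
cat > h.py <<'E'
import numpy as np,cv2
from plant import ctrl,sensors,optics
def ray(p,uv,z):
    K,R,t=p['mtx'],np.array(p['R']),np.array(p['t'])
    c=-R.T@t; d=R.T@np.linalg.inv(K)@np.array([uv[0],uv[1],1.])
    return c+d*(z-c[2])/d[2]
def wristp():
    s=sensors.read_state(); p=optics.camera_params("wrist"); T=np.array(p['T_tool_cam'])
    W=np.eye(4);W[:3,:3]=s['eef_rot'];W[:3,3]=s['eef_pos'];M=np.linalg.inv(W@T)
    return dict(mtx=p['mtx'],R=M[:3,:3],t=M[:3,3])
def orange(im,minA=20):
    h=cv2.cvtColor(im,cv2.COLOR_RGB2HSV)
    m=cv2.inRange(h,(5,170,120),(22,255,255))
    cs,_=cv2.findContours(m,cv2.RETR_EXTERNAL,cv2.CHAIN_APPROX_NONE)
    return [(cv2.contourArea(c),cv2.minAreaRect(c)) for c in cs if cv2.contourArea(c)>minA]
def down(phi): # tool x axis dir at angle phi, z down
    c,s=np.cos(phi),np.sin(phi)
    return np.array([[c,s,0],[s,-c,0],[0,0,-1.]])
E
python3 - <<'E'
from h import *
for n in("top","side"):
    im=np.load(f"pics/{n}0im.npy");p=optics.camera_params(n);d=np.load(f"pics/{n}0.npy")
    for a,r in orange(im):
        u,v=r[0]; print(n,a,r,ray(p,r[0],73).round(1), d[int(v),int(u)])
p=optics.camera_params("top");d=np.load("pics/top0.npy")
def P(u,v):
    x=np.linalg.inv(p['mtx'])@np.array([u,v,1])*d[v,u];return (np.array(p['R']).T@(x-p['t'])).round()
for uv in [(258,214),(376,195),(313,219),(312,242),(345,96),(300,120),(313,172),(312,190),(440,60)]:print(uv,P(*uv))
im=np.load("pics/top0im.npy");cv2.imwrite("pics/z.png",cv2.resize(im[150:280,190:420,::-1],None,fx=3.4,fy=3.4,interpolation=2))
s=sensors.read_state();print(s['eef_rot'].round(3) if hasattr(s['eef_rot'],'round') else s['eef_rot']);print(optics.camera_params("wrist"))
E
```

```text
top 181.0 ((312.0, 218.5), (13.0, 14.0), 90.0) [544.3 -14.8  73. ] 1047.4437
side 141.5 ((275.5231018066406, 225.68463134765625), (10.418916702270508, 16.744688034057617), 82.87498474121094) [542.9 -21.4  73. ] 1146.194
(258, 214) [559. 126.  86.]
(376, 195) [ 604. -189.   57.]
(313, 219) [543. -17.  75.]
(312, 242) [483. -14.  63.]
(345, 96) [807. -82. 255.]
(300, 120) [789.  13. 140.]
(313, 172) [680. -28.  -3.]
(312, 190) [624. -21.  32.]
(440, 60) [ 714. -135.  637.]
[[-0.919  0.394 -0.001]
 [ 0.394  0.919 -0.002]
 [ 0.    -0.002 -1.   ]]
{'mtx': array([[364.45452251,   0.        , 277.2057865 ],
       [  0.        , 364.45452251, 209.23925237],
       [  0.        ,   0.        ,   1.        ]]), 'T_tool_cam': array([[-1.12253928e-03, -9.58360306e-01, -2.85559563e-01,
         7.34765924e+01],
       [ 9.99999243e-01, -1.21958438e-03,  1.62007631e-04,
        -2.98322645e-01],
       [-5.03525664e-04, -2.85559165e-01,  9.58360950e-01,
        -1.17553476e+02],
       [ 0.00000000e+00,  0.00000000e+00,  0.00000000e+00,
         1.00000000e+00]])}
```

View pics/z.png

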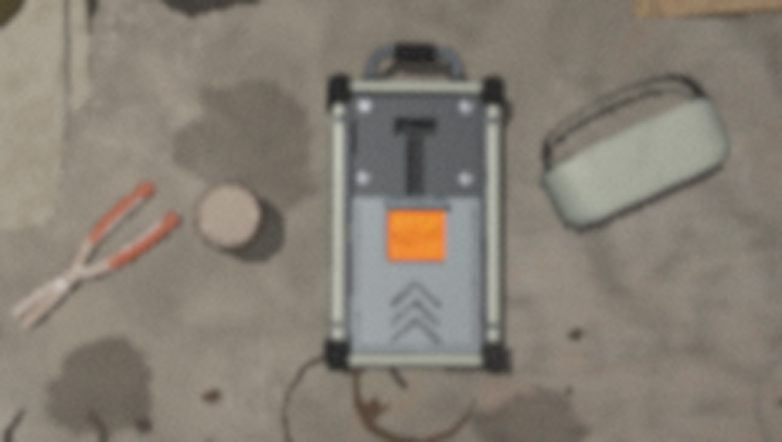

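The zoom shows the cover's chevrons and tab lined up nearly with world +x. There is a slight yaw, and the jar and goggles are clear on both sides. The top and side fixes differ in y by 6 mm, so I'll take a wrist view.

```bash
python3 - <<'E'
from h import *
ctrl.move_ptp([530,-16,270],down(np.pi)); ctrl.gripper_to(0,40)
p=wristp(); im,d=optics.grab_frame("wrist")
s=sensors.read_state();print(s['t'],s['eef_pos'],s['q'])
np.savez("pics/w0.npz",im=im,d=d,**p); cv2.imwrite("pics/w0.png",im[:,:,::-1])
for a,r in orange(im,100): print(a,r,ray(p,r[0],73).round(1),[ray(p,c,73).round(1)[:2] for c in cv2.boxPoints(r)],d[int(r[0][1]),int(r[0][0])])
E
```

```text
3.1417 [529.99317612 -16.04438694 269.97565561] [-1.93566830e-01  1.00543519e-01  1.63429783e+00  1.71147478e-05
  1.40679942e+00 -1.76429298e+00]
1969.0 ((278.2297058105469, 199.528076171875), (48.464168548583984, 42.69919967651367), 2.2025980949401855) [541.2 -15.   73. ] [array([560.4, -37.8]), array([521. , -35.6]), array([522.7,   7. ]), array([562.2,   6.2])] 325.30798
224.0 ((481.6447448730469, 184.56381225585938), (7.126648902893066, 54.369850158691406), 58.78159713745117) [527.8 164.6  73. ] [array([537.8, 143.8]), array([512.5, 180.8]), array([517.9, 185. ]), array([543.5, 147.9])] 388.59747
```

View pics/w0.png

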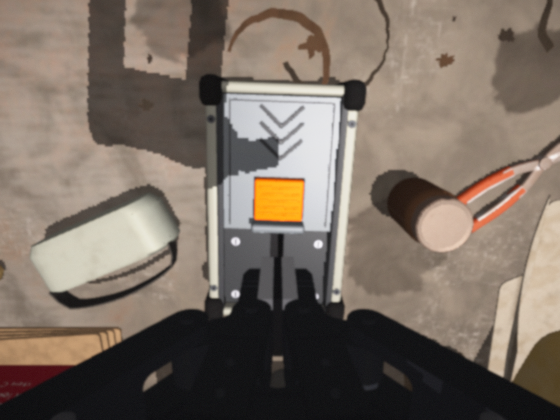

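The wrist view shows the tab centred at (278,199), with 39 x 42.6 mm sides that match the 38 x 44 given. The ledge is at (278,228) and the jar and goggles are clear. I'll get the yaw from the rail edges.

```bash
python3 - <<'E'
from h import *
w=np.load("pics/w0.npz");p=dict(mtx=w['mtx'],R=w['R'],t=w['t']);im=w['im'].astype(float)
g=cv2.cvtColor(w['im'],cv2.COLOR_RGB2GRAY)
L=[];R=[]
for v in range(120,280,8):
    row=cv2.cvtColor(w['im'][v:v+1],cv2.COLOR_RGB2HSV)[0]
    a=g[v]
    # bright strips: centroids of runs
    l=np.where(a[200:225]>a[200:225].max()-25)[0].mean()+200
    lo=320
    r=np.where(a[lo:368]>a[lo:368].max()-25)[0].mean()+lo
    L.append(ray(p,(l,v),69)[:2]);R.append(ray(p,(r,v),69)[:2])
L=np.array(L);R=np.array(R)
for n,A in(("L",L),("R",R)):
    k=np.polyfit(A[:,0],A[:,1],1);res=A[:,1]-np.polyval(k,A[:,0]);ok=abs(res)<3
    k=np.polyfit(A[ok,0],A[ok,1],1);print(n,k,np.degrees(np.arctan(k[0])),np.polyval(k,541),ok.sum())
K,Rr,t=p['mtx'],p['R'],p['t']
for uv in [(278,199),(262,190),(235,110),(330,110),(250,215),(209,150),(280,228),(460,220)]:
    x=np.linalg.inv(K)@np.array([*uv,1])*w['d'][uv[1],uv[0]];print(uv,(Rr.T@(x-t)).round(1))
for uv in[(201,92),(365,88)]:print(ray(p,uv,74))
E
```

```text
L [-2.70299478e-02 -6.00997197e+01] -1.5483249254432743 -74.72292151522996 17
R [  0.0872815  -10.28575585] 4.988220481533232 36.933536851957584 19
(278, 199) [540.7 -15.3  73.2]
(262, 190) [532.3 -29.4  73.8]
(235, 110) [464.1 -51.8  65.9]
(330, 110) [464.3  29.2  65. ]
(250, 215) [558.1 -41.2  65.4]
(209, 150) [497.8 -75.4  67.9]
(280, 228) [564.9 -13.5  82.3]
(460, 220) [556.5 143.4  85.8]
[449.67598081 -78.26947882  74.        ]
[446.73485732  55.86956844  74.        ]
```

```bash
python3 - <<'E'
from h import *
w=np.load("pics/w0.npz");p=dict(mtx=w['mtx'],R=w['R'],t=w['t'])
g=cv2.cvtColor(w['im'],cv2.COLOR_RGB2GRAY)
print(g[140,330:365],g[260,315:350])
cv2.imwrite("pics/z2.png",cv2.resize(w['im'][60:320,180:390,::-1],None,fx=2.3,fy=2.3,interpolation=2))
for c in ((180,60),(325,60)):
    s=g[60:125,c[0]:c[0]+65];m=cv2.inRange(s,0,35);n,l,st,ce=cv2.connectedComponentsWithStats(m)
    for i in range(1,n):
        if st[i,4]>100: q=ce[i]+c;print(q,st[i],ray(p,q,74))
E
```

```text
[219 202 201 222 230 231 229 216 175 125 111 118 125 129 141 173 210 228
 232 233 234 233 232 222 197 169 155 152 153 152 151 150 149 147 146] [106 105 106 106 105 105 106 104 105  98  78  54  42  48  70  89  98 102
 111 136 177 208 220 222 223 224 219 204 177 146 134 133 131 130 126]
[210.55228758  89.65849673] [ 20  14  24  32 612] [447.86291998 -70.34790137  74.        ]
[350.43951613  93.19354839] [ 17  21  22  28 248] [450.76303333  44.20222656  74.        ]
```

View pics/z2.png

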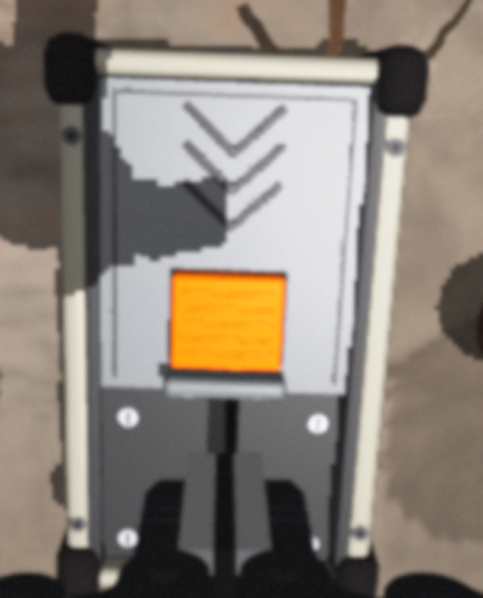

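```bash
python3 - <<'E'
from h import *
w=np.load("pics/w0.npz");p=dict(mtx=w['mtx'],R=w['R'],t=w['t'])
a,b=ray(p,(350.2,140),69),ray(p,(338.6,260),69);print(a,b,np.degrees(np.arctan2(b[1]-a[1],b[0]-a[0])))
yaw=-np.radians(1.8);R=down(np.pi+yaw);u=np.array([np.cos(yaw),np.sin(yaw),0])
st=np.array([541,-15.2,0])+2.5*u
ctrl.move_l(st+[0,0,125],R); ctrl.move_l(st+[0,0,106],vel=80)
f0=np.array(sensors.read_state()['force'])
hit=ctrl.move_l(st+[0,0,92],vel=10,threshold=2)
s=sensors.read_state();print(s['t'],hit,s['eef_pos'],np.array(s['force'])-f0)
E
```

```text
[489.18247704  47.11738944  69.        ] [601.95846787  42.38850878  69.        ] -2.4010986041044835
5.525 True [543.41333767 -15.26284863  97.36125828] [-0.90333355  0.50238522  3.93236164]
```

```bash
python3 - <<'E'
from h import *
yaw=-np.radians(2.0);u=np.array([np.cos(yaw),np.sin(yaw),0])
e=np.array(sensors.read_state()['eef_pos']);e[2]=92.0
ctrl.move_l(e,vel=15);s=sensors.read_state();print(s['eef_pos'],s['force'])
print(ctrl.move_l(e+20*u,vel=20,threshold=25));s=sensors.read_state();print(s['eef_pos'],s['force'])
im,d=optics.grab_frame("side");cv2.imwrite("pics/s1.png",cv2.resize(im[150:320,180:400,::-1],None,fx=3,fy=3))
E
```

```text
[543.58390758 -15.3143104   92.45691267] [-1.33805565 -0.03996263  7.15444118]
False
[563.76935279 -16.01551946  92.61319901] [-0.1144791  -0.34458924  6.37667177]
```

View pics/s1.png

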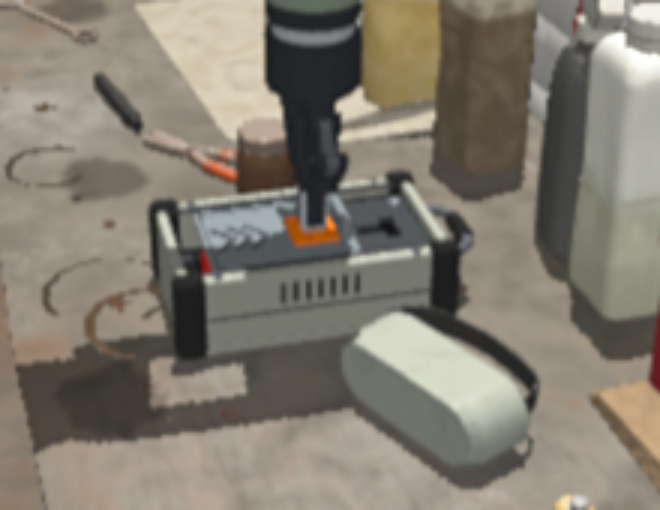

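The cover is moving: the red grip has appeared at about (205,262) in the crop. I'll carry on to the stop.

```bash
python3 - <<'E'
from h import *
yaw=-np.radians(2.0);u=np.array([np.cos(yaw),np.sin(yaw),0])
e=np.array(sensors.read_state()['eef_pos']);e[2]=92.0
print(ctrl.move_l(e+72*u,vel=35,threshold=15));s=sensors.read_state();print(s['t'],s['eef_pos'],s['force'])
e=np.array(s['eef_pos']);ctrl.hold(0.2)
ctrl.move_l(e+[0,0,5],vel=30);s=sensors.read_state();print(s['eef_pos'],s['force'])
ctrl.move_l(e+[0,0,40],vel=80)
y=np.array([500,-14,270.]);ctrl.move_l(y,down(np.pi+yaw),vel=200);ctrl.gripper_to(60)
p=wristp();im,d=optics.grab_frame("wrist");np.savez("pics/w1.npz",im=im,d=d,**p);cv2.imwrite("pics/w1.png",im[:,:,::-1])
for a,r in orange(im,100): print(a,r,ray(p,r[0],73).round(1))
h=cv2.cvtColor(im,cv2.COLOR_RGB2HSV);m=cv2.inRange(h,(0,150,60),(4,255,255))|cv2.inRange(h,(172,150,60),(180,255,255))
for c in cv2.findContours(m,0,1)[0]:
    if cv2.contourArea(c)>100:
        r=cv2.minAreaRect(c);print('red',r,ray(p,r[0],58).round(1),[ray(p,q,58)[:2].round(1) for q in cv2.boxPoints(r)])
print(sensors.read_state()['t'])
E
```

```text
False
9.4167 [633.84876884 -18.35133702  91.74821645] [-4.04011685  0.035608    6.88435833]
[633.53112587 -18.35814741  96.65954886] [-0.31383244 -0.60492078  2.76893833]
1587.0 ((277.5, 308.5), (37.0, 43.0), 90.0) [621.7 -18.   73. ]
215.5 ((475.4494323730469, 205.7191162109375), (6.9959869384765625, 57.66388702392578), 57.9946174621582) [523.4 163.4  73. ]
red ((105.0, 408.0), (18.0, 22.0), 0.0) [ 751.2 -217.1   58. ] [array([ 766.3, -230. ]), array([ 735.6, -224.5]), array([ 736.3, -204.4]), array([ 767.1, -209.5])]
red ((276.0, 171.0), (46.0, 16.0), 90.0) [488.2 -14.6  58. ] [array([467.1, -21. ]), array([467.6,  -6.6]), array([510.1,  -7.9]), array([509.6, -22.8])]
12.275
```

View pics/w1.png

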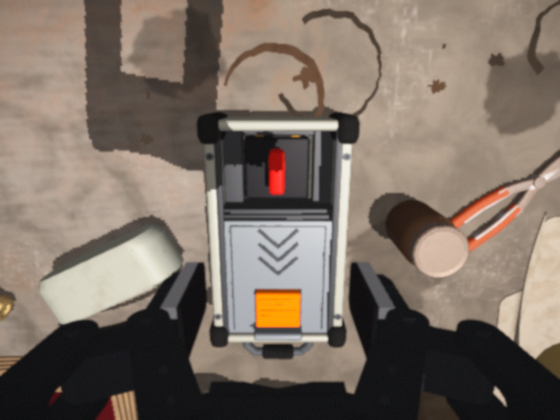

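The cover is open: the tab moved from x 541 to about 622, roughly 81 mm. The red rib sits centred at (276,171), and its 42.5 x 14.5 mm size matches the 40 x 14 given. Its world position is (488,-14.6), 1 to 3 mm from where it should be. Now I'll grasp it.

```bash
python3 - <<'E'
from h import *
yaw=-np.radians(2.0);R=down(np.pi+yaw)
w=np.load("pics/w1.npz");K,Rr,t=w['mtx'],w['R'],w['t']
for uv in [(278,308),(278,160),(276,180),(255,190),(240,245),(315,245)]:
    x=np.linalg.inv(K)@np.array([*uv,1])*w['d'][uv[1],uv[0]];print(uv,(Rr.T@(x-t)).round(1))
ctrl.gripper_to(42)
ctrl.move_l([488.5,-14.4,110],R,vel=150)
s=sensors.read_state();f0=np.array(s['force'])
print(ctrl.move_l([488.5,-14.4,60],vel=50,threshold=5));s=sensors.read_state();print(s['eef_pos'],s['force']-f0)
E
```

```text
(278, 308) [621.2 -17.5  72.9]
(278, 160) [478.1 -12.4  58.6]
(276, 180) [496.4 -14.9  58.7]
(255, 190) [511.5 -36.6  32.3]
(240, 245) [556.7 -51.3  65.3]
(315, 245) [559.1  19.8  65.8]
False
[488.86980678 -14.47596234  60.3322039 ] [ 0.25914441  1.25116284 -0.96114606]
```

The tab is back up (z 72.9), so it is latched open. The rib top is at 58.6 and the block top at 32.3, both as expected. Next I'll grip and lift a little.

```bash
python3 - <<'E'
from h import *
ctrl.gripper_to(0,45);s=sensors.read_state();print(s['grip_width'],s['force'])
e=np.array([488.5,-14.4,60.]);
ctrl.move_l(e+[0,0,8],vel=25);s=sensors.read_state();print(s['grip_width'],s['force'])
ctrl.move_l(e+[0,0,95],vel=70);s=sensors.read_state();print(s['grip_width'],s['force'],s['t'])
im,d=optics.grab_frame("side");cv2.imwrite("pics/s2.png",cv2.resize(im[120:320,180:420,::-1],None,fx=3,fy=3))
E
```

```text
12.868760844458093 [-0.50022904  0.75797139  2.91520566]
13.601451220291485 [-0.08310218  0.02119724 -4.82035978]
13.154702564422347 [-0.84840055 -0.06964461 -4.51124369] 17.175
```

View pics/s2.png

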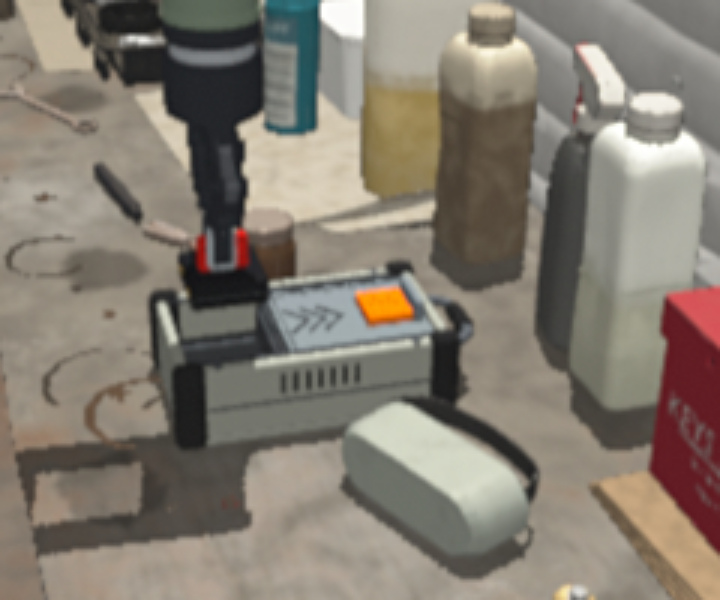

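The pack is held level above the bay and the cover is still open. Next I'll place it at (430,-200), on clear bench.

```bash
python3 - <<'E'
from h import *
R=down(np.pi-np.radians(2.0))
ctrl.move_l([430,-200,155],R,vel=120)
ctrl.move_l([430,-200,66],vel=80);ctrl.hold(0.3)
s=sensors.read_state();f0=np.array(s['force']);print(f0,s['grip_width'])
hit=ctrl.move_l([430,-200,45],vel=12,threshold=3);s=sensors.read_state();print(hit,s['eef_pos'],s['force']-f0,s['t'])
im,d=optics.grab_frame("side");cv2.imwrite("pics/s3.png",cv2.resize(im[150:410,130:400,::-1],None,fx=2.3,fy=2.3))
E
```

```text
[-0.07383232 -0.01492842 -5.56992614] 12.974602666345202
True [ 429.94612279 -199.96045919   50.43135281] [ 0.77646498 -0.78763667 11.39974941] 21.7583
```

View pics/s3.png

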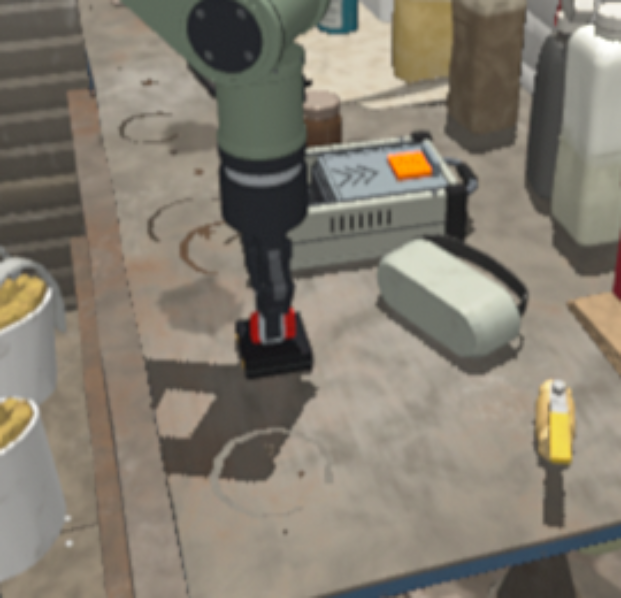

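The pack touched down at TCP z 50.4, against 50.3 expected, and it stands on the bench at about (275,350). I'll release it, rise and check.

```bash
python3 - <<'E'
from h import *
ctrl.gripper_to(45);e=np.array(sensors.read_state()['eef_pos'])
ctrl.move_l(e+[0,0,60],vel=60);ctrl.move_l(e+[0,0,180],vel=150);ctrl.hold(.3)
p=wristp();im,d=optics.grab_frame("wrist");cv2.imwrite("pics/w2.png",im[:,:,::-1])
h=cv2.cvtColor(im,cv2.COLOR_RGB2HSV);m=cv2.inRange(h,(0,150,60),(4,255,255))|cv2.inRange(h,(172,150,60),(180,255,255))
K=p['mtx']
def P(u,v):
    x=np.linalg.inv(K)@np.array([u,v,1])*d[int(v),int(u)];return (p['R'].T@(x-p['t'])).round(1)
for c in cv2.findContours(m,0,1)[0]:
    if cv2.contourArea(c)>100:
        r=cv2.minAreaRect(c);print('red',r,P(*r[0]))
im2,_=optics.grab_frame("top");cv2.imwrite("pics/t2.png",im2[:,:,::-1])
pt=optics.camera_params("top")
for a,r in orange(im2): print(a,r,ray(pt,r[0],73))
print(sensors.read_state()['t'])
E
```

```text
red ((274.0, 194.5), (51.0, 18.0), 90.0) [ 428.8 -200.3   47.3]
181.5 ((312.0, 187.5), (13.0, 14.0), 90.0) [626.13235608 -17.41552884  73.        ]
24.7167
```

View pics/w2.png

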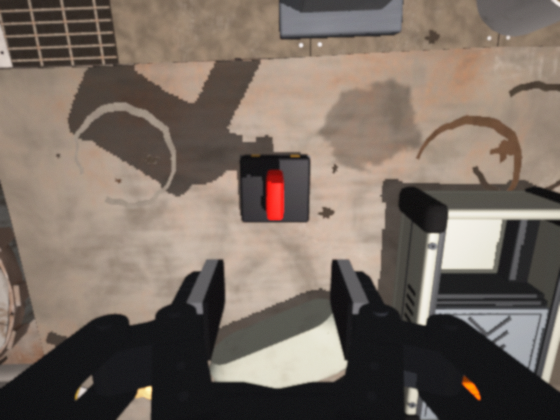

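View pics/t2.png

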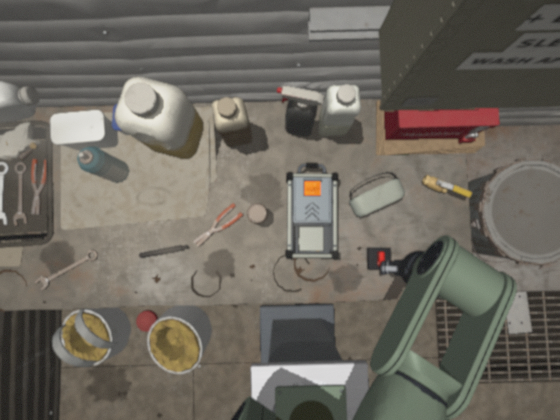

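The wrist view shows the pack upright and flat at (275,188). Its rib top is at z 47.3, against 48 nominal, and it stands well clear of the monitor. In the top view the tab has moved from x 544 to 626 (82 mm), and the jar (258,214), goggles (376,195) and pliers (218,225) haven't moved. I'll hand in now.

```bash
python3 -c "
from plant import ctrl
ctrl.finish_job()"
```

```text
the job is handed in; nothing more can be done
```

I handed the job in at about 25 s of the 54 s allowed. The cover is open and the battery pack stands on the bench. No verdict was reported.

**What I did:** I pressed the orange tab with the closed fingertips and slid the cover along its rails. I then lifted the pack by its red grip and lowered it until I felt contact with the bench at about (430, -200).

**Last checks:**
- **Cover:** the top camera puts the tab's travel at 82 mm and the wrist camera at about 81 mm. The tab is back up (z 72.9), so the cover should be latched open. The slide never reached the 15 N limit I had set to feel the end stop, so the opening is known from the cameras only.
- **Pack:** it sits flat with its rib top at z 47.3 mm (48 nominal), clear of the monitor.
- **Bystanders:** the jar, goggles and pliers look unmoved, compared by eye in the before and after top views.

**Disagreements:** the first side-camera fix on the tab was about 6 mm off in y from the top camera. The wrist camera agreed with the top camera, so I used that. My estimates of the monitor's yaw ranged from -1.5° to -2.4°, and I used -2°.

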